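# Draw open the stiff flat cover of a dry-storage box and fetch the weighing bottle

### The arm

A 7-joint arm with a two-finger parallel gripper is mounted at the origin on the work surface; the furniture and walls round the work are solid. World frame = base frame: x ahead of the robot, y to its left, z up, the work surface at z = 0. Lengths are in m, angles in rad, forces in N, time in s.
With the tool pointing down it reaches from about 0.4 to 0.875 m from the base axis. Payload 19.3 kg.
Tool frame: the origin (TCP) lies at the very end of the fingers, on their centre line; the grasp point (between the pads) lies 19 mm behind it; z points along the fingers, x is the direction in which the jaws open and shut, and the axes are right-handed (so a half turn about z gives the same grasp; the last joint's range is limited). The gripper opens to 85 mm and grips with 20 to 120 N. Pads are 22 mm wide; open, the fingers measure 114 mm over their backs; the gripper's body (76 mm by 85 mm) begins 54 mm behind the grasp point. The pads swing forward as they close: fully open they stand 13 mm farther back than shut.
Start: joints at [-0.857, 0.521, -0.036, 1.599, 0.021, 1.021, -0.113], TCP at [0.441, 0.443, 0.231] pointing down, gripper open.
Joint ranges: [-2.91, 2.91], [-0.3, 2.13], [-1.5, 1.42], [0.17, 2.43], [-1.26, 4.41], [0.16, 1.93], [-2.52, 2.52]. Speed limits (rad/s): [1.89, 1.89, 2.39, 2.39, 3.01, 3.01, 3.01].

### API

Orientations are given as [roll, pitch, yaw] about the fixed x, y, z axes, in that order (R = Rz(yaw) Ry(pitch) Rx(roll)).
In Python, from workcell import bot gives the robot as it stands.
- The arm moves only by the tool jog_arm, never from a script. Its argument "increments" is a list of rows, each an object of numbers: "wx", "wy", "wz": the turn, a rotation vector about the tool's x, y, z in degrees; "x", "y", "z": the shift along the tool's x, y, z in cm; "claw": the opening in per cent of the stroke, from 0 (shut) to 100 (fully open). A call has 1 to 10 rows; each row is the pose to reach, as a shift and turn from the pose measured when the call began, along the tool's axes at that moment; what a row does not reach only later rows make up. A row lasts 1/8 s, in which the tool goes at most 62.5 mm and 10.7 degrees, less where a joint would pass 70% of its speed; a pose out of reach is approached as far as the arm can. A call with a gripper value outside its range is refused whole. The fingers move at their own pace and stop on an object; "squeeze" is the grip in N (left out, the last holds). Time passes only in rows, so rows that repeat a pose let the fingers close. It gives the time, the measured TCP pose, the force and the opening at its end, in the units of the state.
- bot.observe(): the state, without advancing time (a new reading comes with each control period).
- bot.grab_frame(name): name is "scene" or "top" or "wrist"; returns a dict with "pixels" (480x640x3 uint8, red, green, blue), "fov_y" (degrees; the focal length in pixels is half the picture's height over the tangent of half this angle, whatever the lens; pixels are square), "cx", "cy" (the principal point, pixels), "origin" and "orientation" of the camera in the world. Camera axes: x right, y down, z forward; pixel columns grow to the right and rows downward; lengths in m; the calibration is good to about 2 mm. A picture is of the moment at which its call begins. There is no depth.
- bot.job_done(): hands the job in, once; it reports no verdict.
The state is a dict: "clock": time; "qpos": joint angles; "qd": joint speeds; "joint_efforts": joint torques, N m; "position": TCP position; "tool_rot": TCP orientation; "force": force on the tool from outside, world axes, zero at the start; "moment": the same for the moment, N m; "grip_width": finger opening in m.
Only numpy, scipy, OpenCV 4.12 (cv2) and the standard library are available. Lean on these libraries where they do the work, as an engineer would, in place of code of your own. Each camera call takes 0.05 s, during which the arm holds its last target.

### The job

Open the grey dry-storage box: its flat white cover has no handle and runs stiffly, so press down on top of it, firmly but gently enough not to crack it (clearly under 20 N), and draw it toward the robot to its stop. Then lift the small glass weighing bottle out of the box, keep it upright, and set it down, not drop it, standing at the middle of the round ceramic pad. Leave the cover fully open and do not disturb the other things on the bench.

Things in the scene. Friction and masses are not known exactly. Their poses are not given: they have to be found in the camera images.
- dry_box: grey plastic box fixed to the bench on levelling feet that hold its underside 2 to 12 mm above the bench, 120 mm (x) by 150 mm (y) by 73 mm high; origin at the centre of its underside; its -x axis points to its front, the way the cover is drawn out. Well inside: 104 mm (x) by 128 mm (y), floor 6 mm above the origin; side and back walls 73 mm high, front wall 62 mm
- cover_top (a point): centre of the top face of the flat white cover in the box's side grooves; 111 mm (x) by 127 mm (y), 6 mm thick, smooth, no handle; top face about 73 mm above the box's origin, flush with the walls; axes as the box's, but it slopes and runs up or down by up to 2.3 degrees. Shut, its edges cannot be gripped. On sprung seals: sinks under 2 mm at 20 N. 20 N on it (press and pull together) cracks it
- cover (a joint): how far the cover is drawn out toward the box's -x, m: 0 shut, 0.100 at the firm stop. Seals drag with about 5 N all the way, plus 8 N per m/s; it stays where it is left. A fingertip that presses too lightly just slides over it (friction coefficient uncertain, roughly 0.5 to 0.7)
- bottle_mid (a point): centre (half-way up) of the small clear glass weighing bottle with knob lid, 31 mm wide, 56 mm tall, that stands in the well under the cover; body 29 mm wide up to 38 mm above its foot, lid 31 mm wide above that; 40 g; z up along its axis
- pad_top (a point): centre of the top face of the round pale ceramic filter pad, 68 mm in diameter, 7 mm thick, lying fixed on the bench
- wide_bottle: bystander: wider, squat glass weighing bottle with knob lid, 43 mm wide, 48 mm tall; origin at the centre of its underside
- beaker: bystander: empty glass beaker, 67 mm by 73 mm, 86 mm tall; origin at the centre of its underside
- bench_timer: bystander: small bench timer with a display, 49 by 60 by 54 mm; origin at the centre of its underside
There are look-alikes about, which are no part of the job. Leave any orange look-alike of the part that bears pad_top alone.

How it is judged:
By the outcome, as a careful person would: the job done as asked, in the order asked, and still so for the second after the job is handed in, with the robot touching nothing.
It also fails if it takes over 58 s, if anything falls off the work surface, if the arm or the gripper's body presses on something with over 40 N, if the wrist force passes 120 N, or if a joint passes its speed limit or range.

## Working session

There is one attempt and no reset: what is moved stays moved. The work goes in short steps, Python scripts to look and compute and a tool call to move; the robot and the scene stay as the last step left them, time stands still between calls to the robot, and variables do not carry over. Pictures are saved under pics/ and viewed, and the job is handed in when it is done.

Besides the shell and the picture viewer there is one more tool, called after ">>>" as name(argument=value, ...), one argument or row to a line, values as JSON. jog_arm: Moves the arm, as the interface text tells. Its arguments: {"type":"object","properties":{"increments":{"type":"array","items":{"type":"object","properties":{"wx":{"type":"number"},"wy":{"type":"number"},"wz":{"type":"number"},"x":{"type":"number"},"y":{"type":"number"},"z":{"type":"number"},"claw":{"type":"number"}}}},"squeeze":{"type":"number"}},"required":["increments"]}

```bash
mkdir -p pics; ls; cat > h.py <<'E'
import numpy as np, cv2
from workcell import bot
def save(n,f): cv2.imwrite(f'pics/{n}.png',cv2.cvtColor(f['pixels'],cv2.COLOR_RGB2BGR))
def cal(f):
    F=240/np.tan(np.radians(f['fov_y'])/2)
    o=np.array(f['orientation'],float)
    if o.shape==(3,):
        from scipy.spatial.transform import Rotation as R
        o=R.from_euler('xyz',o).as_matrix()
    return F,o,np.array(f['origin']),f['cx'],f['cy']
def ray(f,u,v):
    F,R,o,cx,cy=cal(f); d=R@np.array([(u-cx)/F,(v-cy)/F,1]); return o,d
def onz(f,u,v,z):
    o,d=ray(f,u,v); return o+d*(z-o[2])/d[2]
def proj(f,p):
    F,R,o,cx,cy=cal(f); q=R.T@(np.array(p)-o); return np.array([cx+F*q[0]/q[2],cy+F*q[1]/q[2]])
E
python3 - <<'E'
from h import *
print(bot.observe())
import pickle
for n in ['scene','top','wrist']:
    f=bot.grab_frame(n); save(n+'0',f); pickle.dump(f,open(n+'0.pkl','wb')); print(n,{k:v for k,v in f.items() if k!='pixels'})
E
```

```text
pics
{'clock': 0.0, 'qpos': array([-0.85717162,  0.52200934, -0.03632786,  1.60000012,  0.02117848,
        1.02104327, -0.11279781]), 'qd': array([-0.00090321,  0.0001005 , -0.00024251,  0.00167111,  0.00178246,
        0.00019225,  0.00099707]), 'joint_efforts': array([-8.11121736e-04, -9.27106547e+01,  1.97951742e+00, -3.69940853e+01,
        1.78053050e-02,  8.05998745e-03,  4.88359194e-05]), 'position': array([0.44104139, 0.44239096, 0.23073143]), 'tool_rot': array([3.14153661e+00, 1.07462996e-03, 7.86952797e-01]), 'force': array([ 0.06515428, -0.83846815,  0.48551457]), 'moment': array([-0.00151512,  0.07967138, -0.03608581]), 'grip_width': 0.08533115041260114}
scene {'fov_y': 52.3158127786879, 'cx': 330.97886364578625, 'cy': 250.17161948732806, 'origin': array([ 0.10863088, -0.24050831,  0.74862221]), 'orientation': array([-2.42783210e+00, -2.00906414e-04, -1.08871268e+00])}
top {'fov_y': 52.44371846109165, 'cx': 315.4696879291491, 'cy': 241.26481465425272, 'origin': array([0.45041308, 0.0190715 , 0.89826802]), 'orientation': array([-2.93006147, -0.00394771, -1.58092582])}
wrist {'fov_y': 67.26950484797726, 'cx': 318.26414068576173, 'cy': 234.10950955295854, 'origin': array([0.38415738, 0.49875579, 0.37207751]), 'orientation': array([2.82634632e+00, 2.49823946e-03, 7.86290788e-01])}
```

View pics/scene0.png

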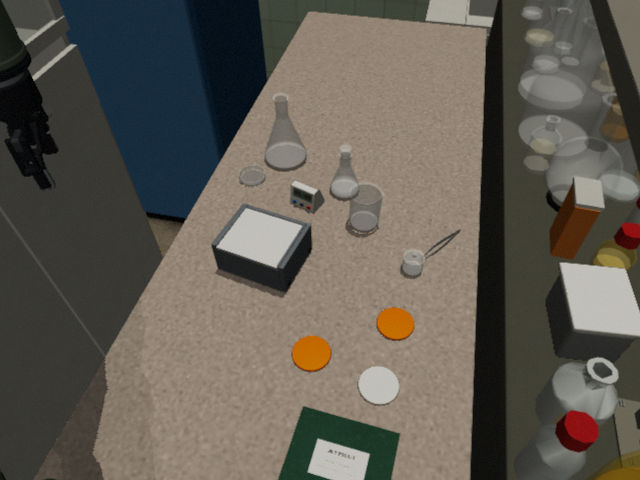

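View pics/top0.png

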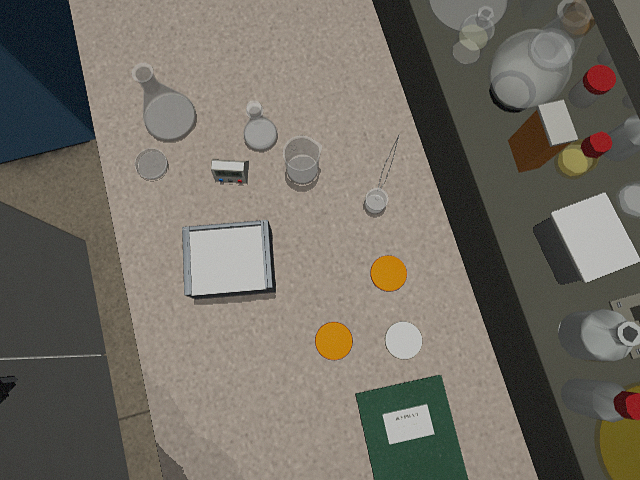

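View pics/wrist0.png

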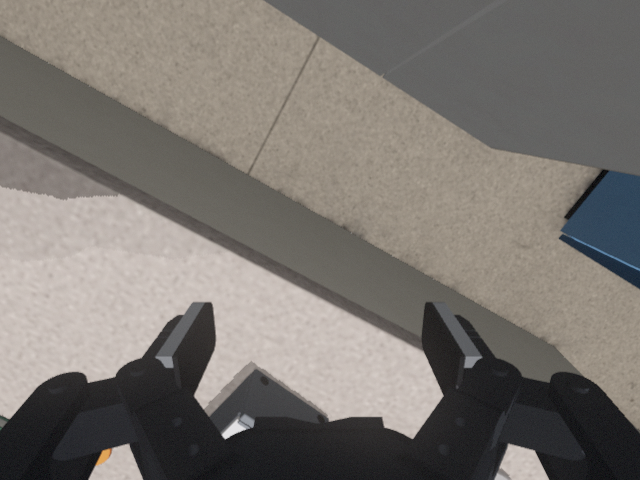

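```bash
python3 - <<'E'
from h import *; import pickle
for n,roi in [('top',(170,210,120,100)),('scene',(200,195,130,100))]:
    f=pickle.load(open(n+'0.pkl','rb'));x,y,w,h=roi
    im=cv2.cvtColor(f['pixels'],cv2.COLOR_RGB2BGR)
    cv2.imwrite(f'pics/{n}z.png',cv2.resize(im[y:y+h,x:x+w],None,fx=6,fy=6,interpolation=cv2.INTER_CUBIC))
    m=np.zeros((480,640),np.uint8); m[y:y+h,x:x+w]=((im[y:y+h,x:x+w].min(2)>190)*255)
    m=cv2.morphologyEx(m,cv2.MORPH_OPEN,np.ones((3,3)))
    c=max(cv2.findContours(m,0,1)[0],key=cv2.contourArea)
    print(n,cv2.contourArea(c),cv2.minAreaRect(c)); q=cv2.approxPolyDP(cv2.convexHull(c),5,True)[:,0]; print(q)
    for z in(.075,.08,.085): print(z,[onz(f,*p,z)[:2].round(4).tolist() for p in q])
    # pad
    hs=im.min(2)>175
    for z in [.007]:
        mm=(hs*255).astype(np.uint8)
        for c in cv2.findContours(mm,0,1)[0]:
            a=cv2.contourArea(c)
            if 700<a<2500:
                e=cv2.fitEllipse(c); print('cand',a,e,onz(f,*e[0],z).round(4))
E
```

```text
Traceback (most recent call last):
ValueError: max() iterable argument is empty
```

```bash
python3 -c "
import cv2,numpy as np
a=cv2.imread('pics/topz.png');b=cv2.imread('pics/scenez.png');
cv2.imwrite('pics/z2.png',cv2.resize(a,(720,600)))"
```

```text
[ WARN:0@0.037] global loadsave.cpp:275 findDecoder imread_('pics/scenez.png'): can't open/read file: check file path/integrity
```

View pics/topz.png

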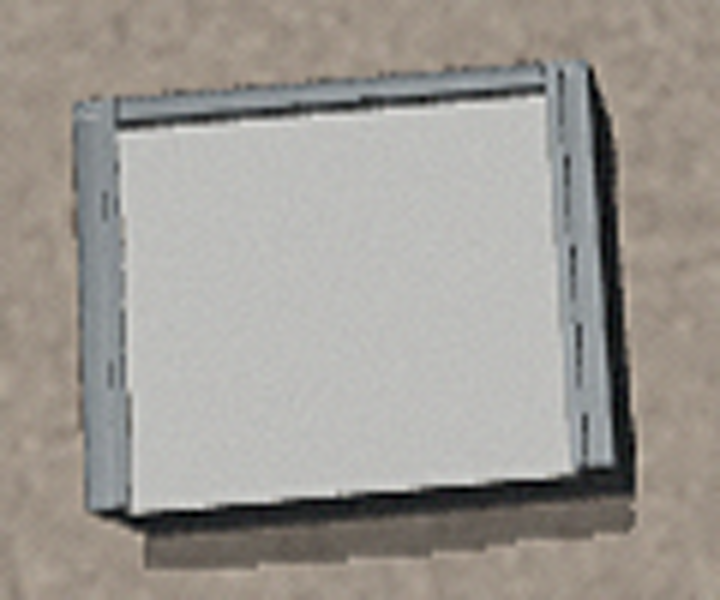

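```bash
cat > m.py <<'E'
from h import *; import pickle
Q={}
for n,roi in [('top',(170,210,120,100)),('scene',(200,195,130,100))]:
    f=pickle.load(open(n+'0.pkl','rb'));x,y,w,h=roi
    im=cv2.cvtColor(f['pixels'],cv2.COLOR_RGB2BGR)
    cv2.imwrite(f'pics/{n}z.png',cv2.resize(im[y:y+h,x:x+w],None,fx=6,fy=6,interpolation=cv2.INTER_CUBIC))
    s=im[y:y+h,x:x+w].astype(int); mk=(s.min(2)>165)&(s.max(2)-s.min(2)<25)
    m=np.zeros((480,640),np.uint8); m[y:y+h,x:x+w]=mk*255
    m=cv2.morphologyEx(m,cv2.MORPH_OPEN,np.ones((3,3)))
    c=max(cv2.findContours(m,0,1)[0],key=cv2.contourArea)
    print(n,cv2.contourArea(c),cv2.minAreaRect(c)); q=cv2.approxPolyDP(cv2.convexHull(c),5,True)[:,0]; print(q.tolist())
    Q[n]=(f,q)
    for z in(.075,.08,.085): print(z,[onz(f,*p,z)[:2].round(4).tolist() for p in q])
    mm=((im.min(2)>165)*255).astype(np.uint8)
    for c in cv2.findContours(mm,0,1)[0]:
        a=cv2.contourArea(c)
        if 700<a<2500:
            e=cv2.fitEllipse(c); print('cand',a,e,onz(f,*e[0],.007).round(4))
E
python3 m.py
```

```text
top 4426.0 ((226.05230712890625, 260.2402038574219), (63.36667251586914, 73.58505249023438), 85.13549041748047)
[[260, 226], [264, 288], [192, 294], [190, 232]]
0.075 [[0.6552, 0.1102], [0.5471, 0.102], [0.5381, 0.2233], [0.6456, 0.2313]]
0.08 [[0.654, 0.1097], [0.5465, 0.1015], [0.5376, 0.222], [0.6444, 0.23]]
0.085 [[0.6527, 0.1091], [0.5459, 0.101], [0.537, 0.2208], [0.6432, 0.2288]]
cand 1318.5 ((407.9102478027344, 423.9979248046875), (33.9173698425293, 54.443511962890625), 77.18998718261719) [ 0.3165 -0.1433  0.007 ]
cand 1011.0 ((403.427734375, 339.9939270019531), (35.086769104003906, 36.74580001831055), 150.91043090820312) [ 0.4591 -0.1423  0.007 ]
scene 2685.5 ((259.3065185546875, 236.0653839111328), (71.13658905029297, 47.283302307128906), 18.88608741760254)
[[246, 209], [300, 225], [276, 265], [219, 247]]
0.075 [[0.643, 0.2276], [0.6545, 0.1117], [0.5494, 0.1003], [0.5372, 0.2154]]
0.08 [[0.6391, 0.2242], [0.6505, 0.1091], [0.5462, 0.0977], [0.534, 0.212]]
0.085 [[0.6351, 0.2207], [0.6464, 0.1065], [0.5429, 0.0952], [0.5308, 0.2086]]
cand 1675.5 ((337.0067138671875, 461.41180419921875), (36.658512115478516, 63.37956237792969), 101.18827819824219) [ 0.3202 -0.1399  0.007 ]
cand 1084.0 ((378.28387451171875, 384.4861755371094), (35.367401123046875, 39.08180236816406), 109.74839782714844) [ 0.4581 -0.1444  0.007 ]
```

View pics/scenez.png

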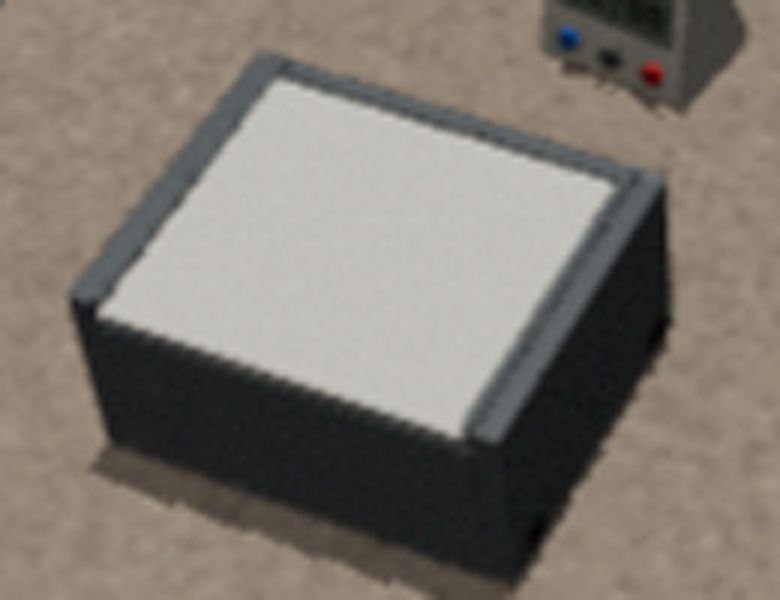

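```bash
cat >> h.py <<'E'
from scipy.spatial.transform import Rotation as Ro
def to(p,yaw=None):
    s=bot.observe(); R=Ro.from_euler('xyz',s['tool_rot']).as_matrix()
    print('shift cm',(R.T@(np.array(p)-s['position'])*100).round(2))
    if yaw is not None:
        T=Ro.from_euler('xyz',[np.pi,0,np.radians(yaw)]).as_matrix()
        print('rotvec deg',np.degrees(Ro.from_matrix(R.T@T).as_rotvec()).round(2))
E
python3 -c "
from h import *
to([.626,.167,.110],94.4)"
```

```text
shift cm [-6.44 32.54 12.09]
rotvec deg [-2.000e-02  5.000e-02 -4.931e+01]
```

>>> jog_arm(
  increments=[
    {"x":-0.8,"y":4,"z":1,"wz":-6,"claw":0},
    {"x":-1.6,"y":8,"z":2.5,"wz":-12,"claw":0},
    {"x":-2.4,"y":12,"z":4,"wz":-19,"claw":0},
    {"x":-3.2,"y":16,"z":6,"wz":-26,"claw":0},
    {"x":-4,"y":20,"z":7.5,"wz":-32,"claw":0},
    {"x":-4.8,"y":24,"z":9,"wz":-38,"claw":0},
    {"x":-5.6,"y":28,"z":10.5,"wz":-44,"claw":0},
    {"x":-6.4,"y":32.5,"z":12,"wz":-49.3,"claw":0},
    {"x":-6.4,"y":32.5,"z":12.1,"wz":-49.3,"claw":0},
    {"x":-6.4,"y":32.5,"z":12.1,"wz":-49.3,"claw":0},
  ],
)

```text
schema error: expected keys wx, wy, wz, x, y, z, claw
```

```bash
python3 -c "
from h import *
s=bot.observe();print(s)
to([.626,.167,.090],94.4)
for n in ['top','wrist']: save(n+'1',bot.grab_frame(n))"
```

```text
{'clock': 0.15, 'qpos': array([-0.8571923 ,  0.52188008, -0.03631949,  1.5998613 ,  0.02123121,
        1.02109105, -0.11279917]), 'qd': array([ 0.00033602, -0.00158927,  0.00092841, -0.0022552 ,  0.0004985 ,
        0.00031406, -0.00012092]), 'joint_efforts': array([ 3.38978614e-03, -9.27401733e+01,  1.98111221e+00, -3.70049894e+01,
        1.80006993e-02,  6.44439438e-03,  1.09861918e-05]), 'position': array([0.44109387, 0.44244256, 0.23086182]), 'tool_rot': array([3.14150558e+00, 8.49736929e-04, 7.86989928e-01]), 'force': array([-0.0707953 ,  0.04233815, -0.03780283]), 'moment': array([ 0.06386036, -0.07173746, -0.0123726 ]), 'grip_width': 0.08537990057617065}
shift cm [-6.44 32.54 14.09]
rotvec deg [-2.000e-02  5.000e-02 -4.931e+01]
```

View pics/wrist1.png

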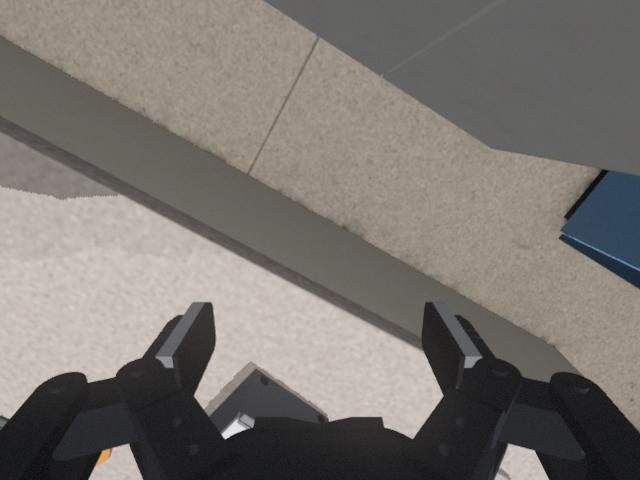

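The arm has not moved, because every key is required in each row.

>>> jog_arm(
  increments=[
    {"wx":0,"wy":0,"x":-0.8,"y":4,"z":1,"wz":-6,"claw":0},
    {"wx":0,"wy":0,"x":-1.6,"y":8,"z":2.5,"wz":-12,"claw":0},
    {"wx":0,"wy":0,"x":-2.4,"y":12,"z":4,"wz":-19,"claw":0},
    {"wx":0,"wy":0,"x":-3.2,"y":16,"z":6,"wz":-26,"claw":0},
    {"wx":0,"wy":0,"x":-4,"y":20,"z":7.5,"wz":-32,"claw":0},
    {"wx":0,"wy":0,"x":-4.8,"y":24,"z":9,"wz":-38,"claw":0},
    {"wx":0,"wy":0,"x":-5.6,"y":28,"z":10.5,"wz":-44,"claw":0},
    {"wx":0,"wy":0,"x":-6.4,"y":32.5,"z":12,"wz":-49.3,"claw":0},
    {"wx":0,"wy":0,"x":-6.4,"y":32.5,"z":12.1,"wz":-49.3,"claw":0},
    {"wx":0,"wy":0,"x":-6.4,"y":32.5,"z":12.1,"wz":-49.3,"claw":0},
  ],
)

```text
clock: 1.5
position: [0.6258, 0.1681, 0.1099]
tool_rot: [-3.141, -0.0, 1.647]
force: [-0.4, -0.0, 0.0]
grip_width: -0.0001
```

```bash
python3 -c "
from h import *
s=bot.observe();print(s)
to([.626,.167,.090],94.4)
for n in ['top','wrist']: save(n+'1',bot.grab_frame(n))"
```

```text
{'clock': 1.5, 'qpos': array([-0.21519849,  0.7018355 , -0.2130943 ,  1.62314973,  0.18438016,
        0.8371983 ,  1.14343002]), 'qd': array([-0.02266561, -0.01431878, -0.00758683,  0.00269012,  0.00093774,
        0.00219776,  0.00085749]), 'joint_efforts': array([ 3.53622526e+00, -1.02145000e+02, -8.17338098e-01, -3.16633844e+01,
        2.07604193e-01,  3.18218517e-03,  1.57352448e-01]), 'position': array([0.62578043, 0.16814658, 0.10991419]), 'tool_rot': array([-3.14070410e+00, -1.04742671e-04,  1.64672747e+00]), 'force': array([-0.37848771, -0.00819576,  0.04258982]), 'moment': array([0.02670291, 0.04716863, 0.01702804]), 'grip_width': -5.368447198653452e-05}
shift cm [-0.12  0.01  1.99]
rotvec deg [-0.05 -0.01 -0.05]
```

View pics/wrist1.png

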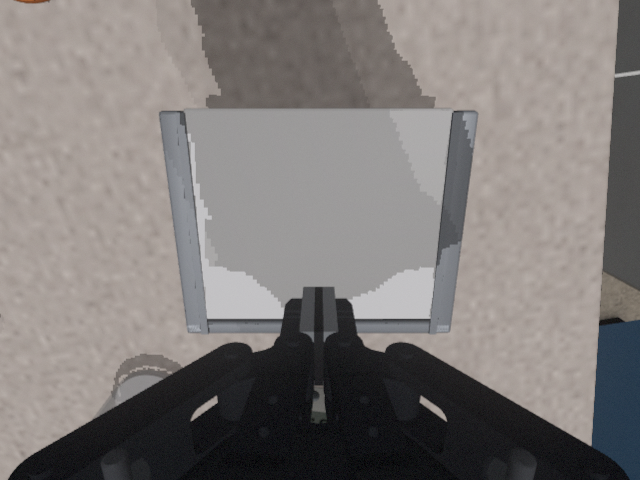

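>>> jog_arm(
  increments=[
    {"wx":0,"wy":0,"wz":0,"x":-0.1,"y":0,"z":1,"claw":0},
    {"wx":0,"wy":0,"wz":0,"x":-0.1,"y":0,"z":2,"claw":0},
    {"wx":0,"wy":0,"wz":0,"x":-0.1,"y":0,"z":2.3,"claw":0},
    {"wx":0,"wy":0,"wz":0,"x":-0.1,"y":0,"z":2.4,"claw":0},
  ],
)

```text
clock: 2.1
position: [0.6256, 0.1681, 0.0861]
tool_rot: [-3.141, -0.0, 1.649]
force: [-0.1, 1.2, 0.8]
grip_width: -0.0002
```

>>> jog_arm(
  increments=[
    {"wx":0,"wy":0,"wz":0,"x":0,"y":0,"z":0.05,"claw":0},
    {"wx":0,"wy":0,"wz":0,"x":0,"y":0,"z":0.1,"claw":0},
    {"wx":0,"wy":0,"wz":0,"x":0,"y":0,"z":0.1,"claw":0},
  ],
)

```text
clock: 2.48
position: [0.6257, 0.1681, 0.0852]
tool_rot: [-3.141, -0.0, 1.648]
force: [0.0, -0.4, -0.6]
grip_width: -0.0003
```

>>> jog_arm(
  increments=[
    {"wx":0,"wy":0,"wz":0,"x":0,"y":0,"z":0.05,"claw":0},
    {"wx":0,"wy":0,"wz":0,"x":0,"y":0,"z":0.1,"claw":0},
    {"wx":0,"wy":0,"wz":0,"x":0,"y":0,"z":0.15,"claw":0},
    {"wx":0,"wy":0,"wz":0,"x":0,"y":0,"z":0.15,"claw":0},
  ],
)

```text
clock: 2.98
position: [0.6256, 0.1681, 0.0836]
tool_rot: [-3.141, -0.0, 1.649]
force: [-0.0, 0.7, 1.0]
grip_width: 0.0
```

>>> jog_arm(
  increments=[
    {"wx":0,"wy":0,"wz":0,"x":0,"y":0,"z":0.05,"claw":0},
    {"wx":0,"wy":0,"wz":0,"x":0,"y":0,"z":0.1,"claw":0},
    {"wx":0,"wy":0,"wz":0,"x":0,"y":0,"z":0.1,"claw":0},
  ],
)

```text
clock: 3.35
position: [0.6256, 0.1681, 0.0826]
tool_rot: [-3.141, -0.0, 1.648]
force: [0.4, -0.0, -0.4]
grip_width: 0.0001
```

>>> jog_arm(
  increments=[
    {"wx":0,"wy":0,"wz":0,"x":0,"y":0,"z":0.05,"claw":0},
    {"wx":0,"wy":0,"wz":0,"x":0,"y":0,"z":0.1,"claw":0},
    {"wx":0,"wy":0,"wz":0,"x":0,"y":0,"z":0.1,"claw":0},
  ],
)

```text
clock: 3.72
position: [0.6256, 0.1681, 0.0816]
tool_rot: [-3.141, -0.0, 1.648]
force: [-0.0, 0.4, 1.0]
grip_width: 0.0002
```

>>> jog_arm(
  increments=[
    {"wx":0,"wy":0,"wz":0,"x":0,"y":0,"z":0.05,"claw":0},
    {"wx":0,"wy":0,"wz":0,"x":0,"y":0,"z":0.1,"claw":0},
    {"wx":0,"wy":0,"wz":0,"x":0,"y":0,"z":0.1,"claw":0},
  ],
)

```text
clock: 4.1
position: [0.6256, 0.1681, 0.0805]
tool_rot: [-3.141, -0.0, 1.648]
force: [0.4, 0.2, 0.3]
grip_width: 0.0
```

>>> jog_arm(
  increments=[
    {"wx":0,"wy":0,"wz":0,"x":0,"y":0,"z":0.05,"claw":0},
    {"wx":0,"wy":0,"wz":0,"x":0,"y":0,"z":0.1,"claw":0},
    {"wx":0,"wy":0,"wz":0,"x":0,"y":0,"z":0.1,"claw":0},
  ],
)

```text
clock: 4.47
position: [0.6255, 0.1681, 0.0794]
tool_rot: [-3.141, -0.0, 1.649]
force: [-0.1, -0.2, -0.9]
grip_width: -0.0001
```

>>> jog_arm(
  increments=[
    {"wx":0,"wy":0,"wz":0,"x":0,"y":0,"z":0.05,"claw":0},
    {"wx":0,"wy":0,"wz":0,"x":0,"y":0,"z":0.1,"claw":0},
    {"wx":0,"wy":0,"wz":0,"x":0,"y":0,"z":0.1,"claw":0},
  ],
)

```text
clock: 4.85
position: [0.6255, 0.1681, 0.0784]
tool_rot: [-3.141, -0.0, 1.648]
force: [-1.1, -0.1, -0.5]
grip_width: 0.0001
```

>>> jog_arm(
  increments=[
    {"wx":0,"wy":0,"wz":0,"x":0,"y":0,"z":0.05,"claw":0},
    {"wx":0,"wy":0,"wz":0,"x":0,"y":0,"z":0.1,"claw":0},
    {"wx":0,"wy":0,"wz":0,"x":0,"y":0,"z":0.1,"claw":0},
  ],
)

```text
clock: 5.22
position: [0.6255, 0.168, 0.0773]
tool_rot: [-3.141, -0.0, 1.648]
force: [0.4, -0.4, 0.1]
grip_width: 0.0001
```

>>> jog_arm(
  increments=[
    {"wx":0,"wy":0,"wz":0,"x":0,"y":0,"z":0.05,"claw":0},
    {"wx":0,"wy":0,"wz":0,"x":0,"y":0,"z":0.1,"claw":0},
    {"wx":0,"wy":0,"wz":0,"x":0,"y":0,"z":0.1,"claw":0},
  ],
)

```text
clock: 5.6
position: [0.6256, 0.1681, 0.0765]
tool_rot: [-3.141, -0.0, 1.649]
force: [0.1, -0.8, 4.4]
grip_width: -0.0002
```

>>> jog_arm(
  increments=[
    {"wx":0,"wy":0,"wz":0,"x":0,"y":0,"z":0.04,"claw":0},
    {"wx":0,"wy":0,"wz":0,"x":0,"y":0,"z":0.07,"claw":0},
    {"wx":0,"wy":0,"wz":0,"x":0,"y":0,"z":0.07,"claw":0},
  ],
)

```text
clock: 5.98
position: [0.6256, 0.1681, 0.0761]
tool_rot: [-3.141, -0.0, 1.648]
force: [-2.7, 0.2, 6.8]
grip_width: 0.0002
```

>>> jog_arm(
  increments=[
    {"wx":0,"wy":0,"wz":0,"x":0,"y":0,"z":0.07,"claw":0},
    {"wx":0,"wy":0,"wz":0,"x":0,"y":0,"z":0.12,"claw":0},
    {"wx":0,"wy":0,"wz":0,"x":0,"y":0,"z":0.12,"claw":0},
  ],
)

```text
clock: 6.35
position: [0.6256, 0.1681, 0.0754]
tool_rot: [-3.141, -0.0, 1.648]
force: [-4.7, -1.3, 13.0]
grip_width: -0.0
```

```bash
python3 -c "
from h import *
for i in range(3):
  s=bot.observe();print(s['position'],s['force'])
"
```

```text
[0.62564981 0.16808978 0.07544277] [-4.70705972 -1.2627604  13.0287696 ]
[0.62564981 0.16808978 0.07544277] [-4.70705972 -1.2627604  13.0287696 ]
[0.62564981 0.16808978 0.07544277] [-4.70705972 -1.2627604  13.0287696 ]
```

>>> jog_arm(
  increments=[
    {"wx":0,"wy":0,"wz":0,"x":0,"y":-0.2,"z":0.05,"claw":0},
    {"wx":0,"wy":0,"wz":0,"x":0,"y":-0.5,"z":0.05,"claw":0},
    {"wx":0,"wy":0,"wz":0,"x":0,"y":-0.8,"z":0.05,"claw":0},
    {"wx":0,"wy":0,"wz":0,"x":0,"y":-1.0,"z":0.05,"claw":0},
  ],
)

```text
clock: 6.85
position: [0.6172, 0.1674, 0.0759]
tool_rot: [3.139, -0.001, 1.648]
force: [4.9, -0.3, 8.3]
grip_width: -0.0001
```

```bash
python3 -c "
from h import *
f=bot.grab_frame('wrist');save('w2',f)
s=bot.observe();print(s['position'],s['force'],s['tool_rot'])
"
```

```text
[0.61692388 0.16742853 0.07589707] [ 4.5564     -0.56877351  7.63156708] [ 3.13873429e+00 -5.07032437e-04  1.64817860e+00]
```

View pics/w2.png

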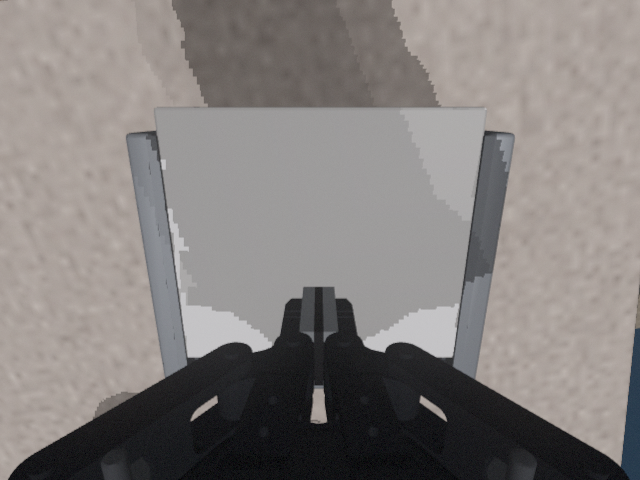

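>>> jog_arm(
  increments=[
    {"wx":0,"wy":0,"wz":0,"x":0,"y":-0.2,"z":0.14,"claw":0},
    {"wx":0,"wy":0,"wz":0,"x":0,"y":-0.5,"z":0.16,"claw":0},
    {"wx":0,"wy":0,"wz":0,"x":0,"y":-0.9,"z":0.16,"claw":0},
    {"wx":0,"wy":0,"wz":0,"x":0,"y":-1.3,"z":0.16,"claw":0},
  ],
)

```text
clock: 7.4
position: [0.6057, 0.1665, 0.0754]
tool_rot: [3.135, -0.001, 1.648]
force: [5.0, -0.6, 10.7]
grip_width: 0.0001
```

>>> jog_arm(
  increments=[
    {"wx":0.2,"wy":0,"wz":0,"x":0,"y":-0.3,"z":0.13,"claw":0},
    {"wx":0.4,"wy":0,"wz":0,"x":0,"y":-0.7,"z":0.13,"claw":0},
    {"wx":0.4,"wy":0,"wz":0,"x":0,"y":-1.1,"z":0.13,"claw":0},
    {"wx":0.4,"wy":0,"wz":0,"x":0,"y":-1.5,"z":0.13,"claw":0},
  ],
)

```text
clock: 7.9
position: [0.5924, 0.1655, 0.0751]
tool_rot: [3.138, -0.002, 1.647]
force: [5.3, -0.6, 10.2]
grip_width: -0.0002
```

>>> jog_arm(
  increments=[
    {"wx":0.3,"wy":0,"wz":0,"x":0,"y":-0.3,"z":0.14,"claw":0},
    {"wx":0.5,"wy":0,"wz":0,"x":0,"y":-0.7,"z":0.15,"claw":0},
    {"wx":0.5,"wy":0,"wz":0,"x":0,"y":-1.1,"z":0.15,"claw":0},
    {"wx":0.5,"wy":0,"wz":0,"x":0,"y":-1.5,"z":0.15,"claw":0},
  ],
)

```text
clock: 8.4
position: [0.5792, 0.1645, 0.0747]
tool_rot: [-3.14, -0.002, 1.647]
force: [4.9, -1.5, 11.5]
grip_width: -0.0
```

```bash
python3 -c "
from h import *
f=bot.grab_frame('top');save('t3',f)
s=bot.observe();print(s['position'],s['force'],s['tool_rot'])
"
```

```text
[0.5787002  0.16444602 0.0746674 ] [ 3.6806399  -1.94458897 12.48662801] [-3.13998969e+00 -2.19212115e-03  1.64713065e+00]
```

View pics/t3.png

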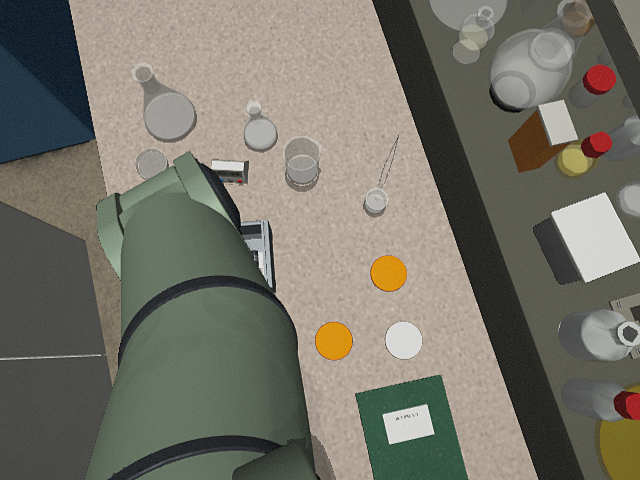

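>>> jog_arm(
  increments=[
    {"wx":0.2,"wy":0,"wz":0,"x":0,"y":-0.3,"z":0.1,"claw":0},
    {"wx":0.2,"wy":0,"wz":0,"x":0,"y":-0.7,"z":0.11,"claw":0},
    {"wx":0.2,"wy":0,"wz":0,"x":0,"y":-1.1,"z":0.11,"claw":0},
    {"wx":0.2,"wy":0,"wz":0,"x":0,"y":-1.5,"z":0.12,"claw":0},
  ],
)

```text
clock: 8.95
position: [0.5654, 0.1635, 0.0745]
tool_rot: [-3.14, -0.003, 1.647]
force: [5.1, -1.4, 11.8]
grip_width: -0.0001
```

>>> jog_arm(
  increments=[
    {"wx":0.2,"wy":0,"wz":0,"x":0,"y":-0.3,"z":0.12,"claw":0},
    {"wx":0.2,"wy":0,"wz":0,"x":0,"y":-0.7,"z":0.13,"claw":0},
    {"wx":0.2,"wy":0,"wz":0,"x":0,"y":-1.1,"z":0.13,"claw":0},
    {"wx":0.2,"wy":0,"wz":0,"x":0,"y":-1.5,"z":0.14,"claw":0},
  ],
)

```text
clock: 9.45
position: [0.5522, 0.1624, 0.0742]
tool_rot: [-3.141, -0.003, 1.646]
force: [4.5, -1.7, 12.6]
grip_width: 0.0
```

>>> jog_arm(
  increments=[
    {"wx":0.2,"wy":0,"wz":0,"x":0,"y":-0.3,"z":0.11,"claw":0},
    {"wx":0.2,"wy":0,"wz":0,"x":0,"y":-0.7,"z":0.12,"claw":0},
    {"wx":0.2,"wy":0,"wz":0,"x":0,"y":-1.1,"z":0.12,"claw":0},
    {"wx":0.2,"wy":0,"wz":0,"x":0,"y":-1.5,"z":0.12,"claw":0},
  ],
)

```text
clock: 9.95
position: [0.5389, 0.1614, 0.0741]
tool_rot: [-3.141, -0.004, 1.646]
force: [5.4, -2.0, 12.0]
grip_width: -0.0
```

>>> jog_arm(
  increments=[
    {"wx":0.2,"wy":0,"wz":0,"x":0,"y":-0.3,"z":0.11,"claw":0},
    {"wx":0.2,"wy":0,"wz":0,"x":0,"y":-0.6,"z":0.11,"claw":0},
    {"wx":0.2,"wy":0,"wz":0,"x":0,"y":-0.9,"z":0.11,"claw":0},
    {"wx":0.2,"wy":0,"wz":0,"x":0,"y":-1.2,"z":0.11,"claw":0},
  ],
)

```text
clock: 10.45
position: [0.5286, 0.1606, 0.0739]
tool_rot: [-3.141, -0.005, 1.645]
force: [5.7, -1.6, 10.2]
grip_width: 0.0
```

>>> jog_arm(
  increments=[
    {"wx":0.2,"wy":0,"wz":0,"x":0,"y":-0.2,"z":0.1,"claw":0},
    {"wx":0.2,"wy":0,"wz":0,"x":0,"y":-0.3,"z":0.1,"claw":0},
    {"wx":0.2,"wy":0,"wz":0,"x":0,"y":-0.4,"z":0.1,"claw":0},
  ],
)

```text
clock: 10.82
position: [0.5266, 0.1605, 0.0739]
tool_rot: [-3.142, -0.005, 1.645]
force: [7.8, -1.2, 10.5]
grip_width: -0.0004
```

>>> jog_arm(
  increments=[
    {"wx":0.1,"wy":0,"wz":0,"x":0,"y":-0.2,"z":0.09,"claw":0},
    {"wx":0.1,"wy":0,"wz":0,"x":0,"y":-0.35,"z":0.09,"claw":0},
    {"wx":0.1,"wy":0,"wz":0,"x":0,"y":-0.45,"z":0.09,"claw":0},
  ],
)

```text
clock: 11.2
position: [0.524, 0.1605, 0.074]
tool_rot: [3.139, -0.006, 1.645]
force: [5.9, -0.7, 8.4]
grip_width: 0.0002
```

>>> jog_arm(
  increments=[
    {"wx":0,"wy":0,"wz":0,"x":0,"y":0,"z":-1,"claw":0},
    {"wx":0,"wy":0,"wz":0,"x":0,"y":0,"z":-4,"claw":0},
    {"wx":0,"wy":-0.3,"wz":0,"x":0,"y":2,"z":-7,"claw":20},
    {"wx":0,"wy":-0.3,"wz":0,"x":0,"y":4,"z":-9,"claw":55},
    {"wx":0,"wy":-0.3,"wz":0,"x":0,"y":4,"z":-11,"claw":55},
    {"wx":0,"wy":-0.3,"wz":0,"x":0,"y":4,"z":-11,"claw":55},
    {"wx":0,"wy":-0.3,"wz":0,"x":0,"y":4,"z":-11,"claw":55},
  ],
)

```text
clock: 12.08
position: [0.5632, 0.1627, 0.1836]
tool_rot: [3.14, -0.001, 1.645]
force: [0.1, -0.7, -0.8]
grip_width: 0.0468
```

```bash
python3 -c "
from h import *;import pickle
for n in ['wrist','scene','top']:
  f=bot.grab_frame(n);save(n+'4',f);pickle.dump(f,open(n+'4.pkl','wb'))
s=bot.observe();print(s['position'],s['force'],s['tool_rot'],s['grip_width'])
"
```

```text
[0.56325273 0.16266455 0.18343194] [ 1.02760493 -0.32734162  0.6504841 ] [ 3.14039604e+00 -8.66215573e-04  1.64468860e+00] 0.04695435591520817
```

View pics/wrist4.png

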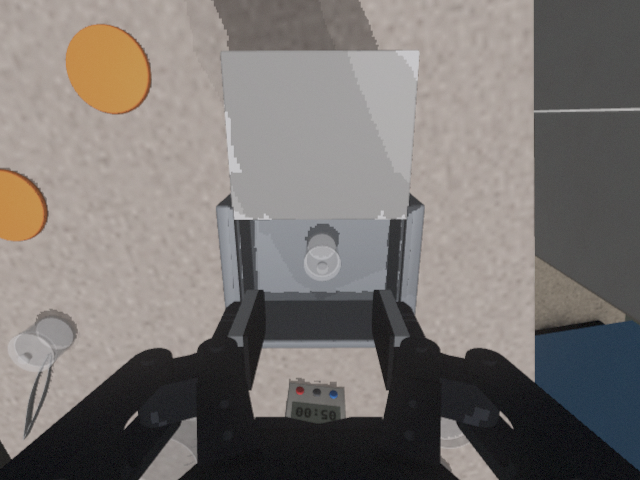

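View pics/scene4.png

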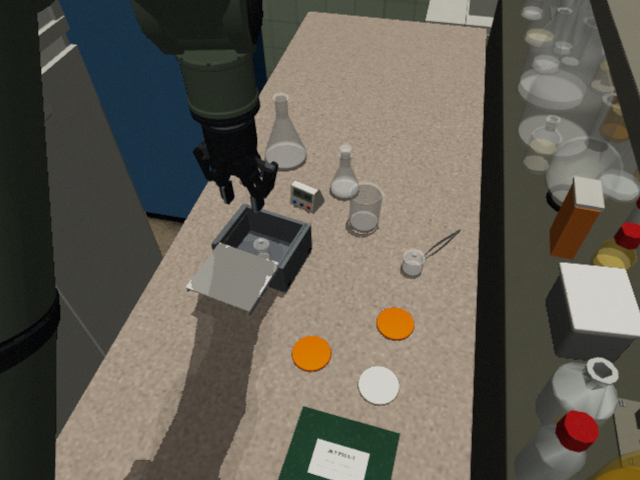

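```bash
python3 -c "
from h import *
a=cv2.imread('pics/wrist4.png')[205:305,240:400];b=cv2.imread('pics/scene4.png')[195:315,180:320]
cv2.imwrite('pics/z5.png',np.vstack([cv2.resize(a,(480,300),interpolation=3),cv2.resize(b,(480,411)[:2],interpolation=3)][:2])[:600]) if 0 else (cv2.imwrite('pics/z5a.png',cv2.resize(a,(800,500),interpolation=3)),cv2.imwrite('pics/z5b.png',cv2.resize(b,(700,600),interpolation=3)))
"
```

```text
(no output)
```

View pics/z5a.png

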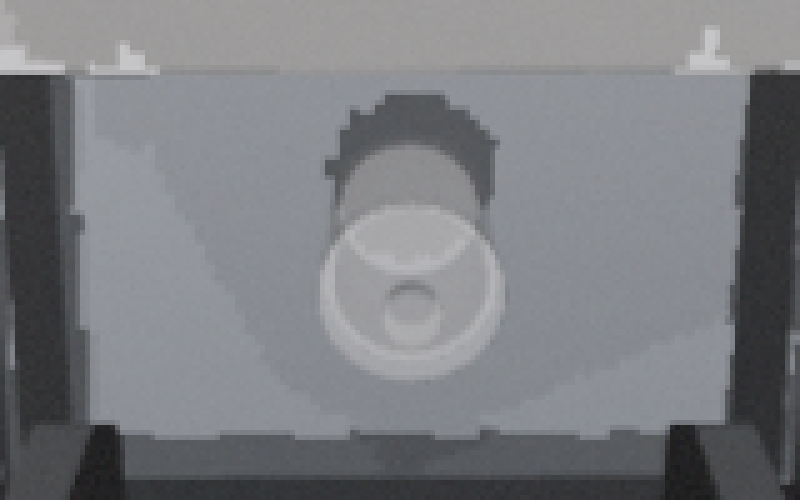

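View pics/z5b.png

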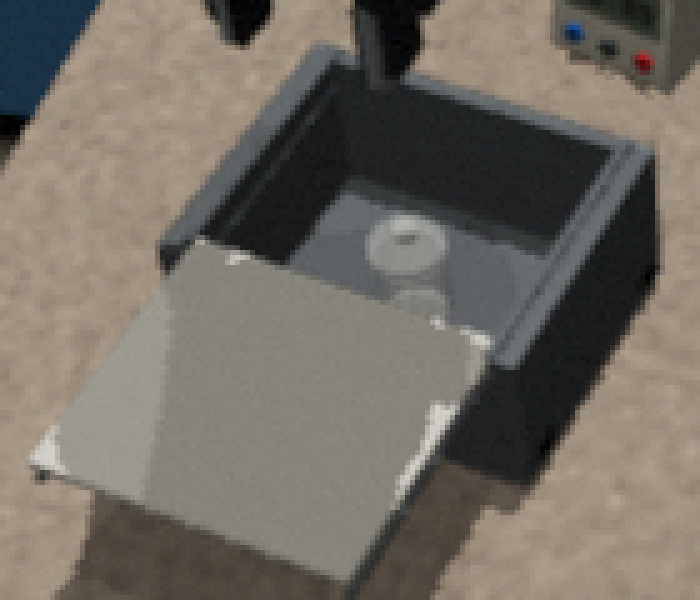

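```bash
python3 -c "
from h import *;import pickle
w=pickle.load(open('wrist4.pkl','rb'));s=pickle.load(open('scene4.pkl','rb'))
o1,d1=ray(w,322.5,263.4);o2,d2=ray(s,261.6,243.8)
d1/=np.linalg.norm(d1);d2/=np.linalg.norm(d2)
t=np.linalg.lstsq(np.c_[d1,-d2],o2-o1,rcond=None)[0]
print(o1+d1*t[0],o2+d2*t[1],o1)
for z in(.045,.05,.055,.06): print(z,onz(w,322.5,263.4,z),onz(s,261.6,243.8,z))
print('foot',onz(w,322,248,.01))
# knob
print('knob',onz(w,240+412/5,205+315/5,.062))
# foot predicted ellipse top
p=onz(w,322.5,263.4,.057); p[2]=.010
for r in (.0145,): print('foot far',proj(w,p-[r,0,0]),'center',proj(w,p), 'obs v ',205+29)
print('cover rear',onz(w,233,218,.077),onz(w,410,218,.077),'front',onz(w,222,52,.074),onz(w,418,52,.074),'well back floor',onz(w,322,292,.01))
print('pad/scene', onz(s,200/5*1,0,0)*0)
"
```

```text
[0.60011877 0.16886969 0.04391873] [0.6014345  0.16817615 0.044437  ] [0.48293507 0.15647037 0.32481769]
0.045 [0.59966769 0.16882196 0.045     ] [0.60104051 0.16784941 0.045     ]
0.05 [0.59758182 0.16860125 0.05      ] [0.5975414  0.16494758 0.05      ]
0.055 [0.59549595 0.16838054 0.055     ] [0.5940423  0.16204576 0.055     ]
0.06 [0.59341008 0.16815983 0.06      ] [0.59054319 0.15914393 0.06      ]
foot [0.59887183 0.16871503 0.01      ]
knob [0.59650133 0.16829451 0.062     ]
foot far [323.10192777 228.80181111] center [321.8919102  243.71388766] obs v  234
cover rear [0.55611554 0.10115434 0.077     ] [0.54692315 0.22690301 0.077     ] front [0.44916215 0.09361078 0.074     ] [0.44014673 0.21634002 0.074     ] well back floor [0.6441673  0.17218321 0.01      ]
pad/scene [0. 0. 0.]
```

```bash
python3 -c "
from h import *
to([.599,.1685,.1],94.4)
to([.599,.1685,.011],94.4)"
```

```text
shift cm [0.31 3.6  8.35]
rotvec deg [ 0.07 -0.05 -0.17]
shift cm [ 0.3   3.59 17.25]
rotvec deg [ 0.07 -0.05 -0.17]
```

>>> jog_arm(
  increments=[
    {"wx":0,"wy":0,"wz":0,"x":0.3,"y":2.0,"z":2,"claw":55},
    {"wx":0,"wy":0,"wz":0,"x":0.3,"y":3.6,"z":4,"claw":55},
    {"wx":0,"wy":0,"wz":0,"x":0.3,"y":3.6,"z":6,"claw":55},
    {"wx":0,"wy":0,"wz":0,"x":0.3,"y":3.6,"z":7.5,"claw":55},
    {"wx":0,"wy":0,"wz":0,"x":0.3,"y":3.6,"z":7.5,"claw":55},
  ],
)

```text
clock: 12.85
position: [0.5983, 0.1683, 0.1074]
tool_rot: [-3.141, -0.0, 1.645]
force: [-0.4, -0.5, 0.6]
grip_width: 0.0472
```

```bash
python3 -c "
from h import *;import pickle
for n in ['wrist','scene']:
  f=bot.grab_frame(n);save(n+'6',f)
to([.599,.1685,.011],94.4)
a=cv2.imread('pics/scene6.png')[150:290,170:330];cv2.imwrite('pics/z6.png',cv2.resize(a,(640,560),interpolation=3))
"
```

```text
shift cm [-0.01 -0.03  9.79]
rotvec deg [ 0.09 -0.05 -0.16]
```

View pics/wrist6.png

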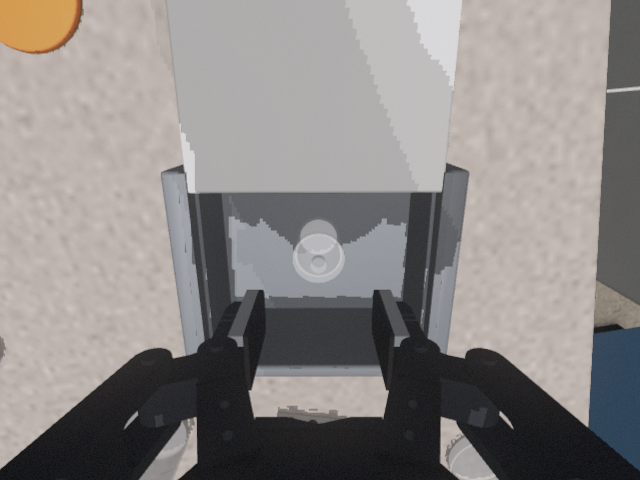

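View pics/z6.png

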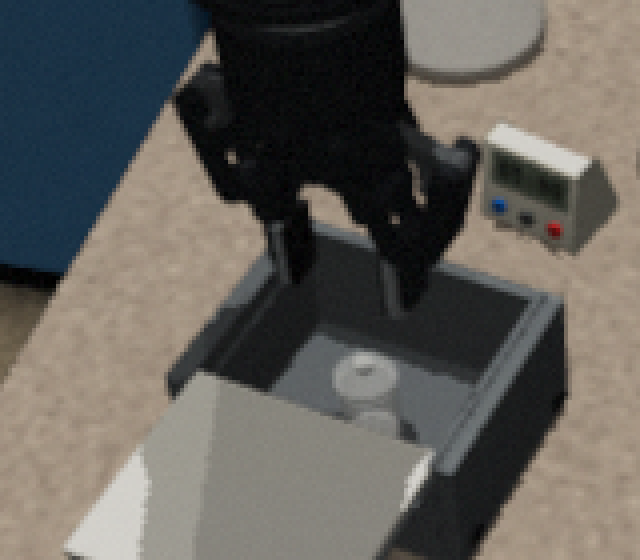

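>>> jog_arm(
  increments=[
    {"wx":0,"wy":0,"wz":0,"x":0,"y":0,"z":2,"claw":50},
    {"wx":0,"wy":0,"wz":0,"x":0,"y":0,"z":4,"claw":50},
    {"wx":0,"wy":0,"wz":0,"x":0,"y":0,"z":5.5,"claw":50},
    {"wx":0,"wy":0,"wz":0,"x":0,"y":0,"z":6.5,"claw":50},
    {"wx":0,"wy":0,"wz":0,"x":0,"y":0,"z":7.5,"claw":50},
    {"wx":0,"wy":0,"wz":0,"x":0,"y":0,"z":7.8,"claw":50},
  ],
)

```text
clock: 13.7
position: [0.5991, 0.1686, 0.0304]
tool_rot: [3.141, -0.001, 1.645]
force: [0.6, -0.7, 0.6]
grip_width: 0.0428
```

```bash
python3 -c "
from h import *;import pickle
for n in ['wrist','scene']:
  f=bot.grab_frame(n);save(n+'7',f)
to([.599,.1685,.011],94.4)
print(bot.observe()['force'])
a=cv2.imread('pics/scene7.png')[150:290,170:330];cv2.imwrite('pics/z7.png',cv2.resize(a,(640,560),interpolation=3))
"
```

```text
shift cm [-0.01 -0.03  1.99]
rotvec deg [ 0.09 -0.06 -0.16]
[-0.79312692 -0.32487616  0.45283268]
```

View pics/wrist7.png

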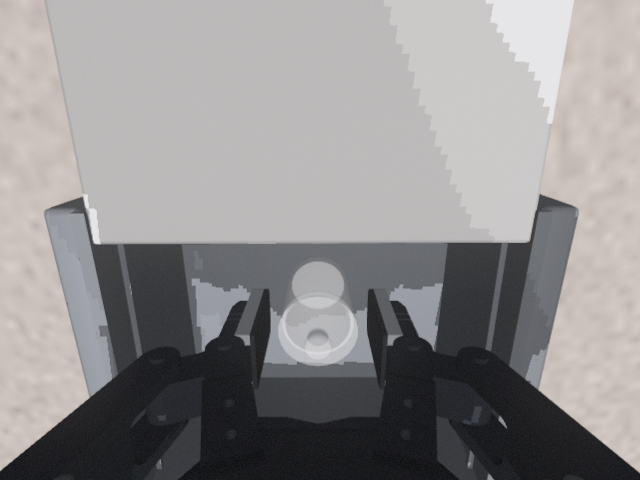

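View pics/z7.png

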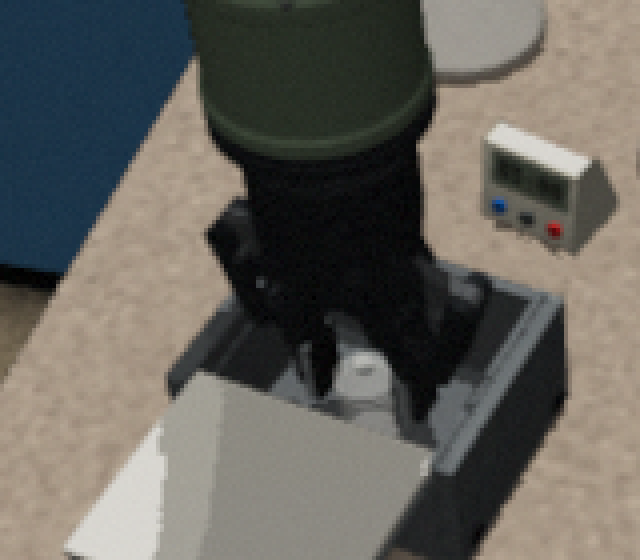

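>>> jog_arm(
  increments=[
    {"wx":0,"wy":0,"wz":0,"x":0,"y":0,"z":0.8,"claw":50},
    {"wx":0,"wy":0,"wz":0,"x":0,"y":0,"z":1.4,"claw":50},
    {"wx":0,"wy":0,"wz":0,"x":0,"y":0,"z":1.7,"claw":50},
    {"wx":0,"wy":0,"wz":0,"x":0,"y":0,"z":1.9,"claw":50},
    {"wx":0,"wy":0,"wz":0,"x":0,"y":0,"z":1.9,"claw":50},
  ],
)

```text
clock: 14.42
position: [0.5992, 0.1686, 0.0118]
tool_rot: [3.14, -0.001, 1.645]
force: [0.3, -0.5, 0.2]
grip_width: 0.0425
```

No contact so far. Closing the gripper gently.

>>> jog_arm(
  increments=[
    {"wx":0,"wy":0,"wz":0,"x":0,"y":0,"z":0,"claw":40},
    {"wx":0,"wy":0,"wz":0,"x":0,"y":0,"z":0,"claw":37},
    {"wx":0,"wy":0,"wz":0,"x":0,"y":0,"z":0,"claw":34},
    {"wx":0,"wy":0,"wz":0,"x":0,"y":0,"z":0,"claw":28},
    {"wx":0,"wy":0,"wz":0,"x":0,"y":0,"z":0,"claw":28},
    {"wx":0,"wy":0,"wz":0,"x":0,"y":0,"z":0,"claw":28},
  ],
  squeeze=22,
)

```text
clock: 15.18
position: [0.5994, 0.1685, 0.0119]
tool_rot: [3.14, -0.001, 1.645]
force: [-0.7, -1.8, 4.8]
grip_width: 0.029
```

```bash
python3 -c "
from h import *;import pickle
for n in ['wrist']:
  f=bot.grab_frame(n);save(n+'8',f)
print(bot.observe())
"
```

```text
{'clock': 15.225, 'qpos': array([-0.2472619 ,  0.80838066, -0.18163608,  1.72999221,  0.22563292,
        0.62187036,  1.08709115]), 'qd': array([ 4.37776310e-04,  6.06953389e-04, -3.96025557e-04,  4.60412544e-05,
       -4.04333122e-04,  5.91620214e-04,  1.31233529e-03]), 'joint_efforts': array([-1.41888410e+00, -1.02351801e+02, -2.96653748e+00, -2.40506977e+01,
       -3.47539913e-01, -4.41566119e-01, -3.76312833e-03]), 'position': array([0.59936413, 0.16850782, 0.01187695]), 'tool_rot': array([ 3.14003148e+00, -7.99795583e-04,  1.64474971e+00]), 'force': array([-0.63174834, -2.18073383,  4.7565864 ]), 'moment': array([-0.48650477,  0.06980158,  0.03670708]), 'grip_width': 0.029019778459873587}
```

View pics/wrist8.png

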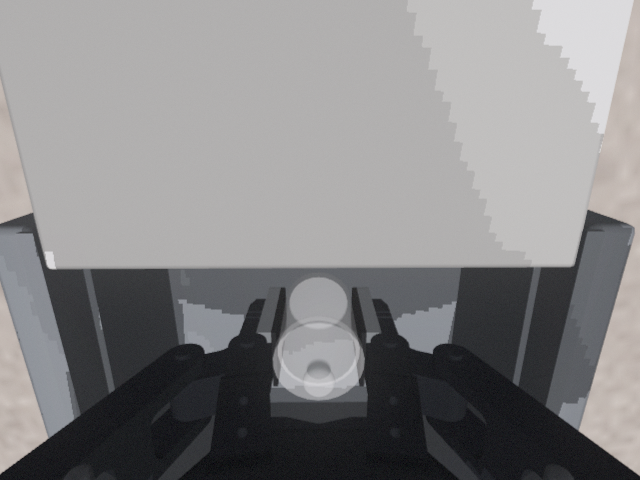

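>>> jog_arm(
  increments=[
    {"wx":0,"wy":0,"wz":0,"x":0,"y":0,"z":-0.3,"claw":28},
    {"wx":0,"wy":0,"wz":0,"x":0,"y":0,"z":-1,"claw":28},
    {"wx":0,"wy":0,"wz":0,"x":0,"y":0,"z":-2.5,"claw":28},
    {"wx":0,"wy":0,"wz":0,"x":0,"y":0,"z":-4.5,"claw":28},
    {"wx":0,"wy":0,"wz":0,"x":0,"y":0,"z":-7,"claw":28},
    {"wx":0,"wy":0,"wz":0,"x":0,"y":0,"z":-9.5,"claw":28},
    {"wx":0,"wy":0,"wz":0,"x":0,"y":0,"z":-12,"claw":28},
    {"wx":0,"wy":0,"wz":0,"x":0,"y":0,"z":-13,"claw":28},
    {"wx":0,"wy":0,"wz":0,"x":0,"y":0,"z":-13,"claw":28},
  ],
)

```text
clock: 16.35
position: [0.5994, 0.1684, 0.1427]
tool_rot: [3.139, -0.001, 1.645]
force: [-0.8, -0.5, -1.1]
grip_width: 0.0289
```

```bash
python3 -c "
from h import *;import pickle
for n in ['wrist','scene']:
  f=bot.grab_frame(n);save(n+'9',f);pickle.dump(f,open(n+'9.pkl','wb'))
to([.4585,-.1433,.12],94.4)
s=bot.observe();print(s['force'],s['grip_width'])
a=cv2.imread('pics/scene9.png')[130:290,150:330];cv2.imwrite('pics/z9.png',cv2.resize(a,(675,600),interpolation=3))
"
```

```text
shift cm [-30.03 -16.3    2.1 ]
rotvec deg [ 0.04 -0.03 -0.16]
[ 0.60362941 -0.69531773 -1.18389874] 0.02871952076118208
```

View pics/wrist9.png

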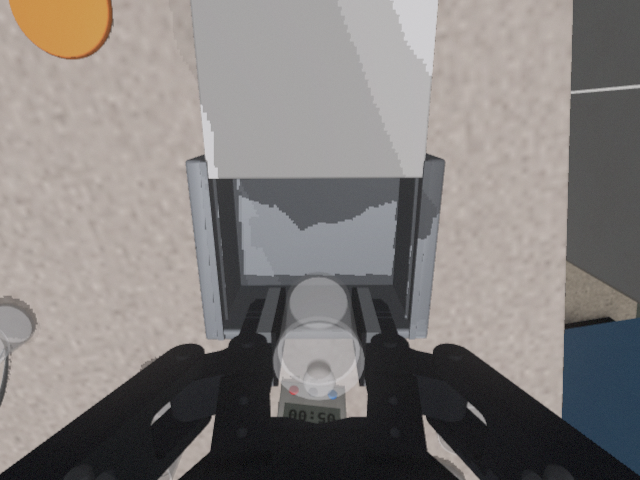

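View pics/z9.png

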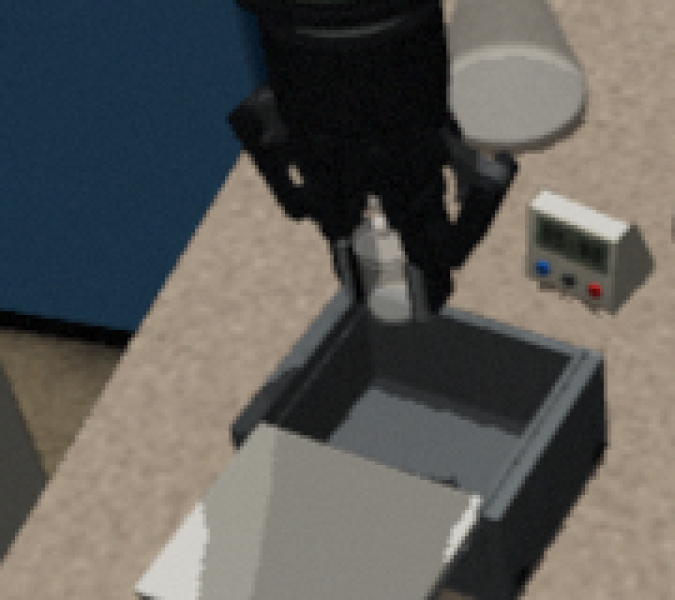

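```bash
python3 -c "
from h import *;import pickle
w=pickle.load(open('wrist9.pkl','rb'));im=cv2.cvtColor(w['pixels'],cv2.COLOR_RGB2BGR)
cv2.imwrite('pics/z9w.png',cv2.resize(im[260:410,250:390],(560,600),interpolation=3))
p=np.array([.5994,.1684,.1427])
for v in (298,301,304): print('foot',v,onz(w,319,v,.140)-p)
for z in(.142+.036,.142+.045): print('lid',onz(w,318.5,352,z)-p)
"
```

```text
foot 298 [-3.51809370e-03 -8.99673885e-05 -2.70000000e-03]
foot 301 [-2.02486061e-03  2.03952876e-05 -2.70000000e-03]
foot 304 [-0.00052292  0.0001314  -0.0027    ]
lid [-0.00303402 -0.00033684  0.0353    ]
lid [-0.00962032 -0.00083478  0.0443    ]
```

View pics/z9w.png

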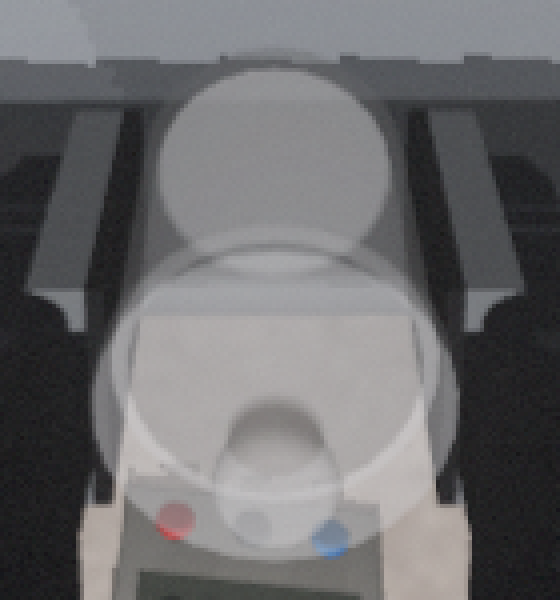

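>>> jog_arm(
  increments=[
    {"wx":0,"wy":0,"wz":0,"x":-2,"y":-1,"z":0,"claw":28},
    {"wx":0,"wy":0,"wz":0,"x":-5,"y":-2.5,"z":0,"claw":28},
    {"wx":0,"wy":0,"wz":0,"x":-9,"y":-4.8,"z":0,"claw":28},
    {"wx":0,"wy":0,"wz":0,"x":-13,"y":-7,"z":0,"claw":28},
    {"wx":0,"wy":0,"wz":0,"x":-17,"y":-9.2,"z":0,"claw":28},
    {"wx":0,"wy":0,"wz":0,"x":-21,"y":-11.4,"z":0,"claw":28},
    {"wx":0,"wy":0,"wz":0,"x":-25,"y":-13.5,"z":0.5,"claw":28},
    {"wx":0,"wy":0,"wz":0,"x":-28,"y":-15.2,"z":1,"claw":28},
    {"wx":0,"wy":0,"wz":0,"x":-29.6,"y":-16,"z":1.5,"claw":28},
    {"wx":0,"wy":0,"wz":0,"x":-30,"y":-16.1,"z":2,"claw":28},
  ],
)

```text
clock: 17.7
position: [0.4602, -0.1432, 0.1204]
tool_rot: [3.141, -0.001, 1.644]
force: [0.9, 1.0, -0.7]
grip_width: 0.0289
```

```bash
python3 -c "
from h import *;import pickle
for n in ['wrist','scene','top']:
  f=bot.grab_frame(n);save(n+'10',f);pickle.dump(f,open(n+'10.pkl','wb'))
to([.4603,-.1433,.03],94.4)
s=bot.observe();print(s['position'],s['force'],s['grip_width'],s['tool_rot'])
"
```

```text
shift cm [-0.16 -0.07  9.06]
rotvec deg [ 0.03 -0.07 -0.1 ]
[ 0.46086213 -0.14178653  0.12062421] [-0.51209617 -0.14539234 -0.17593883] 0.02879162915772934 [ 3.14112434e+00 -1.20765844e-03  1.64590140e+00]
```

View pics/wrist10.png

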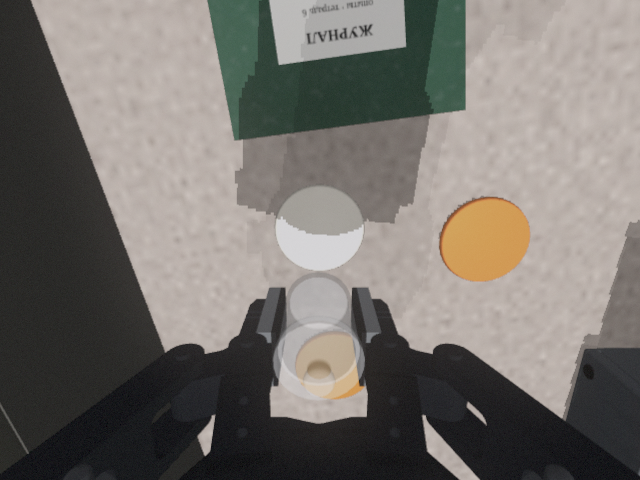

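View pics/top10.png

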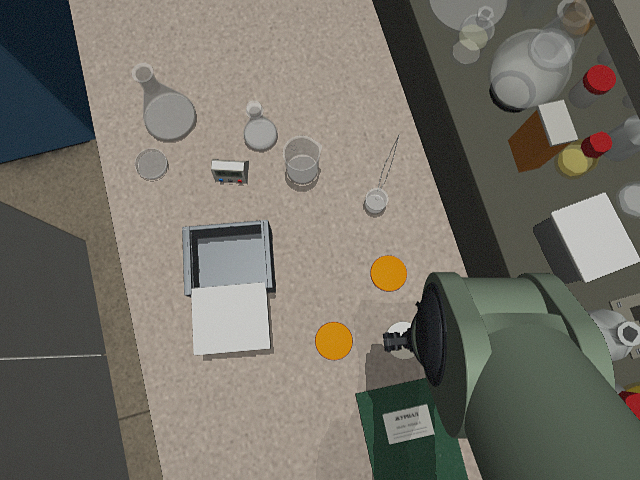

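```bash
python3 -c "
from h import *;import pickle
w=pickle.load(open('wrist10.pkl','rb'));im=w['pixels'].astype(int)
c=im[170:290,260:380]
sat=c.max(2)-c.min(2)
m=np.zeros((480,640),np.uint8);m[170:275,260:380]=((sat<14)&(c.min(2)>140))[:105]*255
m=cv2.morphologyEx(m,cv2.MORPH_OPEN,np.ones((5,5)))
k=max(cv2.findContours(m,0,1)[0],key=cv2.contourArea);h=cv2.convexHull(k);print(cv2.boundingRect(h));e=cv2.fitEllipse(h);print(e,onz(w,*e[0],.007),onz(w,320,228.5,.007))
f=pickle.load(open('top10.pkl','rb'));t=f['pixels'].astype(int)
mk=np.zeros((480,640),np.uint8);s=t[270:370,180:285];mk[270:370,180:285]=((s.min(2)>165)&(s.max(2)-s.min(2)<25))*255
k=max(cv2.findContours(cv2.morphologyEx(mk,cv2.MORPH_OPEN,np.ones((3,3))),0,1)[0],key=cv2.contourArea)
q=cv2.approxPolyDP(cv2.convexHull(k),5,True)[:,0];print(q.tolist(),[onz(f,*p,.0755)[:2].round(4).tolist() for p in q])
to([.4603,-.1433,.03],94.4)
"
```

```text
(274, 187, 91, 84)
((318.932373046875, 228.83908081054688), (84.54093933105469, 90.17803955078125), 90.65992736816406) [ 0.4586718 -0.1429158  0.007    ] [ 0.45835357 -0.14214831  0.007     ]
[[264, 282], [269, 348], [194, 354], [192, 289]] [[0.5572, 0.102], [0.4478, 0.0925], [0.4394, 0.2156], [0.5465, 0.2235]]
shift cm [-0.16 -0.07  9.06]
rotvec deg [ 0.03 -0.07 -0.1 ]
```

>>> jog_arm(
  increments=[
    {"wx":0,"wy":0,"wz":0,"x":-0.12,"y":-0.05,"z":2,"claw":28},
    {"wx":0,"wy":0,"wz":0,"x":-0.12,"y":-0.05,"z":4.5,"claw":28},
    {"wx":0,"wy":0,"wz":0,"x":-0.12,"y":-0.05,"z":7,"claw":28},
    {"wx":0,"wy":0,"wz":0,"x":-0.12,"y":-0.05,"z":9,"claw":28},
    {"wx":0,"wy":0,"wz":0,"x":-0.12,"y":-0.05,"z":10,"claw":28},
    {"wx":0,"wy":0,"wz":0,"x":-0.12,"y":-0.05,"z":10.4,"claw":28},
    {"wx":0,"wy":0,"wz":0,"x":-0.12,"y":-0.05,"z":10.4,"claw":28},
  ],
)

```text
clock: 18.73
position: [0.4608, -0.1427, 0.0169]
tool_rot: [3.141, -0.001, 1.646]
force: [0.4, 0.1, -1.3]
grip_width: 0.0288
```

```bash
python3 -c "
from h import *;import pickle
for n in ['wrist','scene']:
  f=bot.grab_frame(n);save(n+'11',f)
a=cv2.imread('pics/scene11.png')[280:460,290:470];cv2.imwrite('pics/z11.png',cv2.resize(a,(600,600),interpolation=3))
to([.4604,-.143,.01],94.4)
s=bot.observe();print(s['position'],s['force'],s['grip_width'],s['tool_rot'])
"
```

```text
shift cm [-0.01 -0.05  0.72]
rotvec deg [ 0.08 -0.06 -0.1 ]
[ 0.46086513 -0.14290927  0.01719486] [-0.86986886  0.62155416 -1.04302605] 0.028874818318005965 [ 3.14027413e+00 -9.69209161e-04  1.64588848e+00]
```

View pics/wrist11.png

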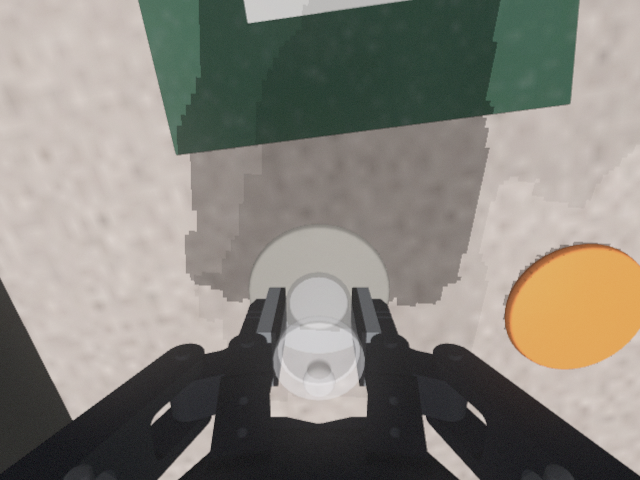

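View pics/z11.png

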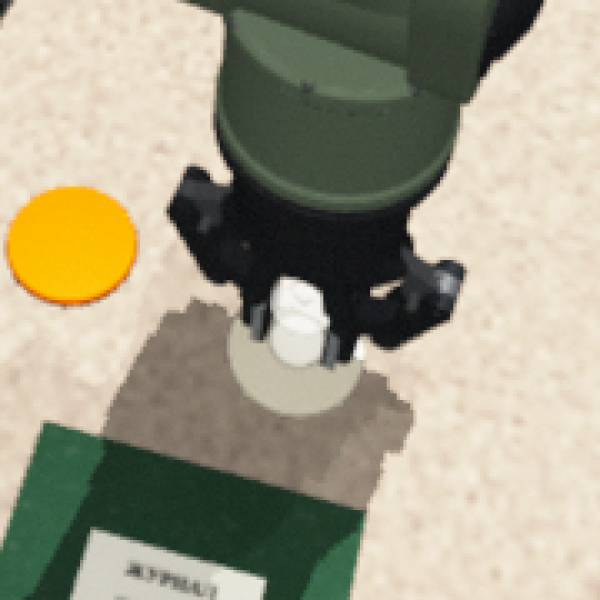

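>>> jog_arm(
  increments=[
    {"wx":0,"wy":0,"wz":0,"x":0,"y":-0.05,"z":0.2,"claw":28},
    {"wx":0,"wy":0,"wz":0,"x":0,"y":-0.05,"z":0.4,"claw":28},
    {"wx":0,"wy":0,"wz":0,"x":0,"y":-0.05,"z":0.5,"claw":28},
    {"wx":0,"wy":0,"wz":0,"x":0,"y":-0.05,"z":0.55,"claw":28},
    {"wx":0,"wy":0,"wz":0,"x":0,"y":-0.05,"z":0.55,"claw":28},
  ],
)

```text
clock: 19.45
position: [0.4603, -0.1429, 0.0117]
tool_rot: [3.14, -0.001, 1.646]
force: [-0.1, -0.0, -0.5]
grip_width: 0.0291
```

>>> jog_arm(
  increments=[
    {"wx":0,"wy":0,"wz":0,"x":0,"y":0,"z":0.05,"claw":28},
    {"wx":0,"wy":0,"wz":0,"x":0,"y":0,"z":0.08,"claw":28},
    {"wx":0,"wy":0,"wz":0,"x":0,"y":0,"z":0.08,"claw":28},
  ],
)

```text
clock: 19.82
position: [0.4603, -0.1429, 0.0108]
tool_rot: [3.14, -0.001, 1.646]
force: [0.1, 1.3, -0.3]
grip_width: 0.029
```

>>> jog_arm(
  increments=[
    {"wx":0,"wy":0,"wz":0,"x":0,"y":0,"z":0.04,"claw":28},
    {"wx":0,"wy":0,"wz":0,"x":0,"y":0,"z":0.06,"claw":28},
    {"wx":0,"wy":0,"wz":0,"x":0,"y":0,"z":0.06,"claw":28},
  ],
)

```text
clock: 20.2
position: [0.4603, -0.1429, 0.0102]
tool_rot: [3.14, -0.001, 1.646]
force: [-0.4, -0.6, 0.1]
grip_width: 0.0291
```

>>> jog_arm(
  increments=[
    {"wx":0,"wy":0,"wz":0,"x":0,"y":0,"z":0.04,"claw":28},
    {"wx":0,"wy":0,"wz":0,"x":0,"y":0,"z":0.06,"claw":28},
    {"wx":0,"wy":0,"wz":0,"x":0,"y":0,"z":0.06,"claw":28},
  ],
)

```text
clock: 20.58
position: [0.4603, -0.1429, 0.0096]
tool_rot: [3.141, -0.001, 1.646]
force: [1.0, 0.5, -0.3]
grip_width: 0.0288
```

>>> jog_arm(
  increments=[
    {"wx":0,"wy":0,"wz":0,"x":0,"y":0,"z":0.04,"claw":28},
    {"wx":0,"wy":0,"wz":0,"x":0,"y":0,"z":0.06,"claw":28},
    {"wx":0,"wy":0,"wz":0,"x":0,"y":0,"z":0.06,"claw":28},
  ],
)

```text
clock: 20.95
position: [0.4604, -0.143, 0.0092]
tool_rot: [3.14, -0.001, 1.646]
force: [-1.5, 0.1, 7.3]
grip_width: 0.0285
```

>>> jog_arm(
  increments=[
    {"wx":0,"wy":0,"wz":0,"x":0,"y":0,"z":0.04,"claw":28},
    {"wx":0,"wy":0,"wz":0,"x":0,"y":0,"z":0.05,"claw":28},
    {"wx":0,"wy":0,"wz":0,"x":0,"y":0,"z":0.05,"claw":28},
  ],
)

```text
clock: 21.32
position: [0.4605, -0.143, 0.0091]
tool_rot: [3.14, -0.001, 1.646]
force: [-2.5, 2.2, 11.1]
grip_width: 0.0288
```

>>> jog_arm(
  increments=[
    {"wx":0,"wy":0,"wz":0,"x":0,"y":0,"z":-0.02,"claw":28},
    {"wx":0,"wy":0,"wz":0,"x":0,"y":0,"z":-0.02,"claw":33},
    {"wx":0,"wy":0,"wz":0,"x":0,"y":0,"z":-0.02,"claw":36},
    {"wx":0,"wy":0,"wz":0,"x":0,"y":0,"z":-0.02,"claw":42},
    {"wx":0,"wy":0,"wz":0,"x":0,"y":0,"z":-0.02,"claw":55},
    {"wx":0,"wy":0,"wz":0,"x":0,"y":0,"z":-0.02,"claw":55},
    {"wx":0,"wy":0,"wz":0,"x":0,"y":0,"z":-0.02,"claw":55},
  ],
)

```text
clock: 22.2
position: [0.4605, -0.143, 0.0093]
tool_rot: [3.14, -0.001, 1.646]
force: [-0.1, 0.5, 0.0]
grip_width: 0.0471
```

```bash
python3 -c "
from h import *;import pickle
for n in ['wrist','scene']:
  f=bot.grab_frame(n);save(n+'12',f)
a=cv2.imread('pics/scene12.png')[280:460,290:470];cv2.imwrite('pics/z12.png',cv2.resize(a,(600,600),interpolation=3))
s=bot.observe();print(s['position'],s['force'],s['grip_width'],s['tool_rot'])
"
```

```text
[ 0.4604741  -0.14302831  0.00930005] [ 0.06856341 -0.50183992 -0.10241247] 0.046808312868007795 [ 3.13998124e+00 -6.39485574e-04  1.64582387e+00]
```

View pics/wrist12.png

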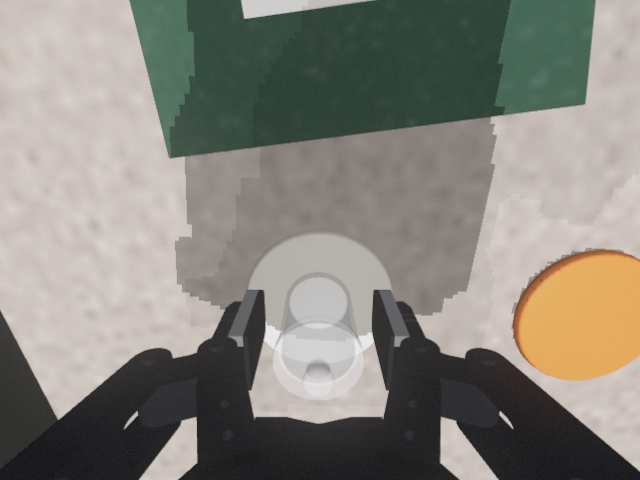

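View pics/z12.png

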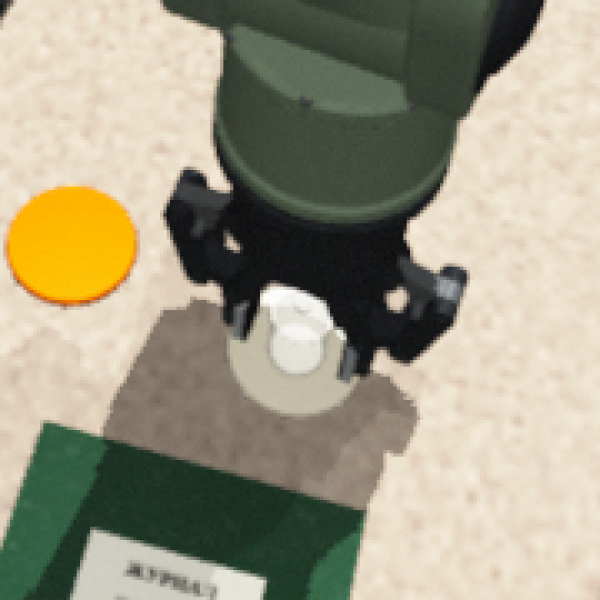

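>>> jog_arm(
  increments=[
    {"wx":0,"wy":0,"wz":0,"x":0,"y":0,"z":-1,"claw":55},
    {"wx":0,"wy":0,"wz":0,"x":0,"y":0,"z":-3,"claw":55},
    {"wx":0,"wy":0,"wz":0,"x":0,"y":0,"z":-6,"claw":55},
    {"wx":0,"wy":0,"wz":0,"x":0,"y":0,"z":-10,"claw":55},
    {"wx":0,"wy":0,"wz":0,"x":0,"y":0,"z":-15,"claw":55},
    {"wx":0,"wy":0,"wz":0,"x":5,"y":2,"z":-18,"claw":55},
    {"wx":0,"wy":0,"wz":0,"x":10,"y":4,"z":-18,"claw":55},
    {"wx":0,"wy":0,"wz":0,"x":15,"y":6,"z":-18,"claw":55},
    {"wx":0,"wy":0,"wz":0,"x":15,"y":6,"z":-18,"claw":55},
  ],
)

```text
clock: 23.42
position: [0.5094, 0.0151, 0.1903]
tool_rot: [3.139, -0.002, 1.652]
force: [-0.1, -0.4, -0.5]
grip_width: 0.0468
```

```bash
python3 -c "
from h import *;import pickle
for n in ['wrist','scene','top']:
  f=bot.grab_frame(n);save(n+'13',f);pickle.dump(f,open(n+'13.pkl','wb'))
a=cv2.imread('pics/scene13.png')[280:460,290:470];cv2.imwrite('pics/z13.png',cv2.resize(a,(600,600),interpolation=3))
s=bot.observe();print(s['clock'],s['position'],s['force'])
"
```

```text
23.575 [0.50847384 0.01018621 0.18980925] [ 0.11348274 -0.60925502 -0.18584603]
```

View pics/top13.png

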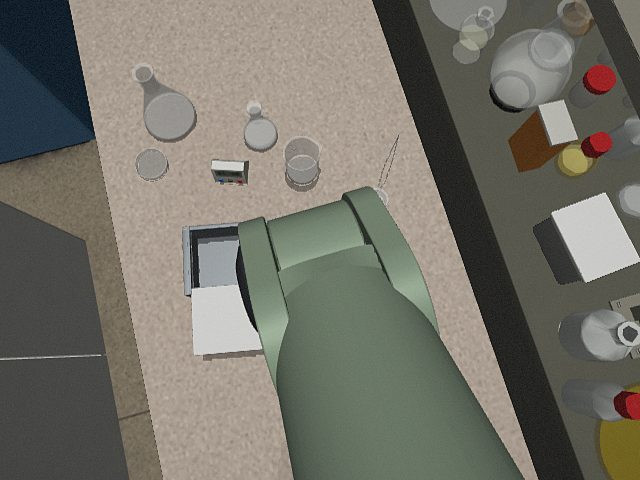

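View pics/z13.png

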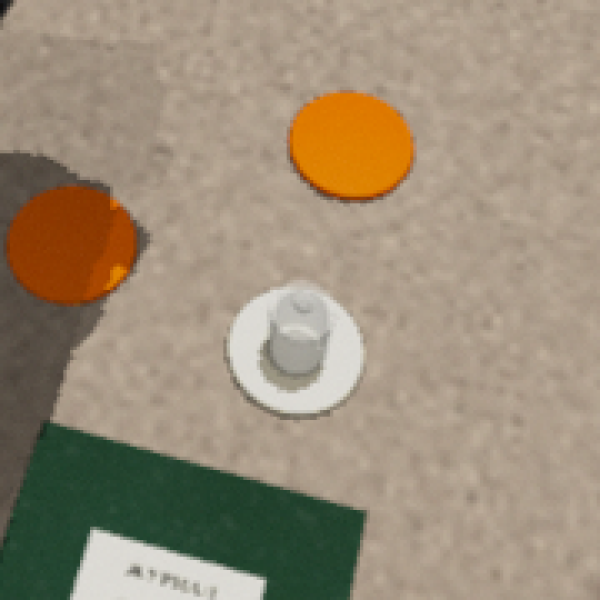

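View pics/scene13.png

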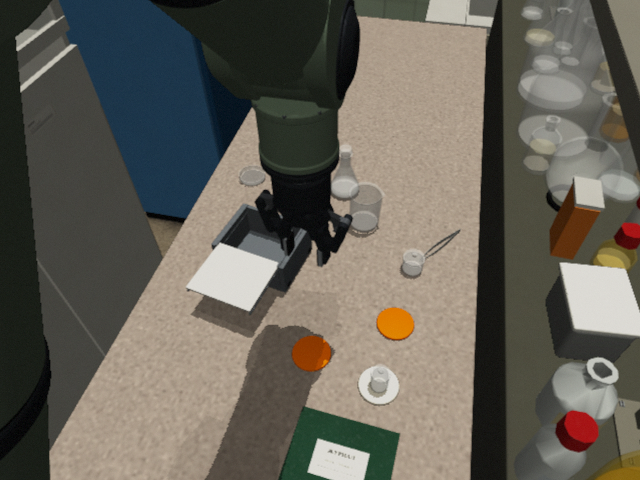

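```bash
python3 -c "
from h import *;import pickle
def edge(f,us,v0,v1,rising):
    g=f['pixels'].astype(float).mean(2);out=[]
    for u in us:
        c=g[v0:v1,u];d=np.diff(c); k=np.argmax(d if rising else -d)
        a=c[max(0,k-3)];b=c[min(len(c)-1,k+4)];h=(a+b)/2
        s=c if rising else -c; h=h if rising else -h
        for j in range(max(0,k-3),min(len(c)-1,k+4)):
            if s[j]<=h<s[j+1]: out.append((u,v0+j+(h-s[j])/(s[j+1]-s[j])));break
    p=np.array(out);q=np.polyfit(p[:,0],p[:,1],1);r=p[:,1]-np.polyval(q,p[:,0]);ok=abs(r-np.median(r))<1
    return np.polyfit(p[ok,0],p[ok,1],1)
A=pickle.load(open('top0.pkl','rb'));B=pickle.load(open('top10.pkl','rb'))
us=range(200,258)
fa=edge(A,us,283,299,False);ra=edge(A,us,222,238,True);fb=edge(B,us,342,360,False);rb=edge(B,us,276,294,True)
for n,q,f,z in [('f0',fa,A,.0755),('r0',ra,A,.0773),('f1',fb,B,.0736),('r1',rb,B,.0754)]:
    print(n,q,onz(f,229,np.polyval(q,229),z))
"
```

```text
f0 [-8.88246447e-02  3.12193648e+02] [0.54106809 0.16088908 0.0755    ]
r0 [-8.49414301e-02  2.47831846e+02] [0.65088164 0.16355935 0.0773    ]
f1 [-9.02652877e-02  3.72328875e+02] [0.44254526 0.15854164 0.0736    ]
r1 [-8.84195130e-02  3.05151197e+02] [0.55285744 0.16122542 0.0754    ]
```

```bash
python3 -c "
from h import *
s=bot.observe();print(s['clock'],abs(s['qd']).max(),s['force'])
print(bot.job_done())"
```

```text
23.575 0.01677405348794959 [ 0.11348274 -0.60925502 -0.18584603]
the job is handed in; nothing more can be done
None
```

I pressed the cover at about 8–13 N and drew it about 100 mm toward the robot, to its stop. I then lifted the weighing bottle out by its body, kept it upright, set it down on the white ceramic pad and moved clear. I handed the job in at about 23.6 s.

**Cover force:** press and pull combined stayed around 14 N or less at every reading, under the 20 N limit. I only get readings between moves, so shorter peaks were not seen.

**Cover position:** the camera measurement disagrees slightly with the arm. The camera put the travel at 98–99 mm, about 1 mm short of the 100 mm stop. At the end the pull rose above the seal drag and the fingertip slipped, which fits the stop. I put the gap down to camera calibration and did not re-test by pushing the cover again.

**Bottle:** the final pictures show it upright and within about 2 mm of the pad's middle. It touched down at about 7 N, was pressed to about 11 N, and I eased that off before releasing.

**Other things:** the timer was behind the arm in the last pictures, but it and the other objects look unmoved in the pictures where they show. The orange discs were not touched. The gripper was touching nothing at hand-in.

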